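# Fold up a carton and pack a relay in it

## Task

The rear wall of the kraft carton blank already stands against its stop: fold up the other three walls so that each stands upright, neither splayed out nor pushed inward. Then set the grey relay module gently in the middle of the carton, standing upright, with its long side along the carton's long side, and let go. Keep the relay upright all the while and leave the other things on the bench where they are.

Things in the scene. Friction and masses are not known exactly. Their poses are not given: they have to be found in the camera images.
- blank: kraft carton blank on an immovable plywood jig. Floor panel 100 (x) x 140 (y) mm, top 10 mm above the bench. Origin: centre of the floor, at bench height; z up, y along the long side. Walls 48 mm high, 4 mm thick: the rear one (x = +50) is fixed upright against a plywood stop (x = 52 to 64, 56 mm high); the other three hinge 8 mm above the bench; 1 N moves them, stiff creases hold
- wall_front (a joint): angle of the long wall toward the robot, hinge at blank x = -50 mm: 0 lies flat outward, 1.571 is upright, more leans inward; starts at 0.55 to 0.95, stops at 2.2; wall 136 mm wide, with 20 mm corner flaps at its ends, already folded inward
- wall_front_edge (a point): middle of the free edge of the front wall, 48 mm from its hinge line, mid-thickness
- wall_right (a joint): angle of the short wall on the robot's right, hinge at blank y = -70 mm: 0 lies flat outward, 1.571 is upright, more leans inward; starts at 0.55 to 0.95, stops at 2.2; wall 96 mm wide
- wall_right_edge (a point): middle of the free edge of the right wall, 48 mm from its hinge line, mid-thickness
- wall_left (a joint): angle of the short wall on the robot's left, hinge at blank y = +70 mm: 0 lies flat outward, 1.571 is upright, more leans inward; starts at 0.55 to 0.95, stops at 2.2; wall 96 mm wide
- wall_left_edge (a point): middle of the free edge of the left wall, 48 mm from its hinge line, mid-thickness
- relay: light grey DIN-rail relay module standing upright on the bench, 62 (x) x 36 (y) x 86 (z) mm, 0.11 kg; origin at the centre of its underside, z up, x along its long side. Its lower 53 mm is 62 mm long, above that a head 38 (x) x 36 (y) mm reaches to 85 mm; grip across the 36 mm
- capacitor: bystander: upright white motor capacitor, 54 mm across, 191 mm tall; origin at the centre of its underside
- multimeter: bystander: dark blue-grey multimeter lying flat, 145 x 75 x 44 mm; origin at the centre of its underside
- screwdriver: bystander: screwdriver with a yellow handle, 26 x 184 x 25 mm; origin at the centre of its underside
- cutters: bystander: cutters with red handles, 55 x 154 x 14 mm; origin at the centre of its underside

How it is judged:
On the way, in this order (a step that is already met when the one before it is completed fails the run):
1. the three hinged walls stand upright (within about 10 degrees) while the relay is still outside the carton (value of joint wall_front between 1.4 and 1.74 rad and value of joint wall_right between 1.4 and 1.74 rad and value of joint wall_left between 1.4 and 1.74 rad and horizontal distance between relay and blank above 0.1 m), for 0.2 s.
2. the relay stands in the middle of the carton (horizontal distance between relay and blank below 0.025 m and z of relay in the frame of blank between 0.005 and 0.015 m and angle between relay's own z axis and vertical below 0.1 rad and angle between the x axis of relay and the y axis of blank, either way round below 0.25 rad and linear speed of relay below 0.02 m/s), for 0.2 s.
At the end, for the whole second after the job is handed in: each of the three hinged walls is between 1.40 and 1.74 rad (upright within about 10 degrees); the relay stands at rest on the carton's floor, its centre within 25 mm of the carton's centre, tilted less than 0.1 rad, its long side within 0.25 rad of the carton's long side (all of step 2 and value of joint wall_front between 1.4 and 1.74 rad and value of joint wall_right between 1.4 and 1.74 rad and value of joint wall_left between 1.4 and 1.74 rad); the robot touches nothing.
It fails at once if the relay is tipped by more than 0.5 rad (angle between relay's own z axis and vertical above 0.5 rad).
It fails at once if the relay is dropped or rammed into the carton (faster than 0.4 m/s within 40 mm of its floor) (linear speed of relay above 0.4 m/s and horizontal distance between relay and blank below 0.06 m and z of relay in the frame of blank below 0.05 m).
It fails at once if another thing on the bench is moved by more than 30 mm (distance of any of capacitor, multimeter, screwdriver, cutters from where it was at the start of the episode above 0.03 m).
It also fails if it takes over 72 s, if anything falls off the work surface, if the arm or the gripper's body presses on something with over 40 N, if the wrist force passes 120 N, or if a joint passes its speed limit or range.

## Robot

A 6-joint arm with a two-finger parallel gripper is mounted at the origin on a cart in front of the work surface, level with it; the furniture and walls round the work are solid. World frame = base frame: x ahead of the robot, y to its left, z up, the work surface at z = 0. Lengths are in m, angles in rad, forces in N, time in s.
With the tool pointing down it reaches from about 0.375 to 0.975 m from the base axis. Payload 3.8 kg.
Tool frame: the origin (TCP) lies at the very end of the fingers, on their centre line; the grasp point (between the pads) lies 19 mm behind it; z points along the fingers, y is the line along which they close (so a half turn about z gives the same grasp; the last joint's range is limited). The gripper opens to 85 mm and grips with 20 to 120 N. Pads are 22 mm wide; open, the fingers measure 114 mm over their backs; the gripper's body (76 mm by 85 mm) begins 54 mm behind the grasp point. The pads swing forward as they close: fully open they stand 13 mm farther back than shut.
Start: joints at [-1.202, 0.264, 1.604, -0, 1.274, -0.037], TCP at [0.266, -0.62, 0.231] pointing down, gripper open.
Joint ranges: [-2.63, 2.63], [-0.94, 2.18], [0.31, 2.57], [-1.31, 4.45], [0, 2.66], [-2.55, 2.55]. Speed limits (rad/s): [2.57, 2.57, 3.14, 3.14, 3.14, 3.14].

## Interface

Orientations are given as a unit quaternion [w, x, y, z].
In Python, from rig import arm gives the robot as it stands.
- The arm moves only by the tool carry_out, never from a script. Its argument "rows" is a list of rows, each a list of 7 numbers: the shift along the tool's x, y, z in m, then the turn, a rotation vector about the tool's x, y, z in degrees, then the gripper's target within -1 to 1 (fully open at 1, half-way at 0, shut at -1). In form: [[dx, dy, dz, rx, ry, rz, fingers], ...]. A call has 1 to 5 rows; each row is the pose to reach, as a shift and turn from the pose commanded when the call began, along the tool's axes at that moment; what a row does not reach only later rows make up. A row lasts 1/10 s, in which the tool goes at most 50 mm and 8.59 degrees, less where a joint would pass 70% of its speed; a pose out of reach is approached as far as the arm can. A call with a gripper value outside its range is refused whole. The fingers move at their own pace and stop on an object; the grip force is fixed at half the most. Time passes only in rows, so rows that repeat a pose let the fingers close. It gives the time, the measured TCP pose, the force, the opening and the grip force at its end, in the units of the state.
- arm.sense(): the state, without advancing time (a new reading comes with each control period).
- arm.read_camera(name): name is "side" or "top"; returns the picture (480x640x3 uint8, red, green, blue); there is no depth.
- arm.calibration(name): a dict with "camera_matrix" (3x3 intrinsics, pixels), "R" (3x3) and "t" (3): a world point X has camera coordinates R X + t. Camera axes: x right, y down, z forward; pixel columns grow to the right and rows downward; lengths in m; the calibration is good to about 2 mm. A picture is of the moment at which its call begins. calibration takes no time and is no camera call.
- arm.hand_in(): hands the job in; it is judged then, once.
The state is a dict: "time_s": time; "qpos": joint angles; "qvel": joint speeds; "effort": joint torques, N m; "ee_pos": TCP position; "tool_rot": TCP orientation; "wrist_force": force on the tool from outside, world axes, zero at the start; "torque": the same for the moment, N m; "grip_width": finger opening in m; "grip_force": force on a finger pad.
Only numpy, scipy, OpenCV 4.12 (cv2) and the standard library are available. Lean on these libraries where they do the work, as an engineer would, in place of code of your own. Each camera call takes 0.05 s, during which the arm holds its last target. There are 200 camera calls.

## Working session

There is one attempt and no reset: what is moved stays moved. The work goes in short steps, Python scripts to look and compute and a tool call to move; the robot and the scene stay as the last step left them, time stands still between calls to the robot, and variables do not carry over. Pictures are saved under pics/ and viewed, at most 10 in all, crops included, and the job is handed in when it is done.

Besides the shell and the picture viewer there is one more tool, called after ">>>" as a command line: name --pt "numbers of a row" for each row, then --argument value for the rest. carry_out: Moves the arm, as the interface text tells. Its arguments: {"type":"object","properties":{"rows":{"type":"array","items":{"type":"array","items":{"type":"number"}}}},"required":["rows"]}

```bash
ls; mkdir -p pics
python3 - <<'E'
from rig import arm
import cv2
for n in("top","side"):
    cv2.imwrite(f"pics/{n}0.png",arm.read_camera(n)[:,:,::-1]); c=arm.calibration(n); print(n,c)
print(arm.sense())
E
```

```text
pics
top {'camera_matrix': array([[595.83529297,   0.        , 319.44176015],
       [  0.        , 595.83529297, 237.95597606],
       [  0.        ,   0.        ,   1.        ]]), 'R': array([[ 0.01037491, -0.99988555, -0.01101168],
       [-0.99692958, -0.00948824, -0.07772641],
       [ 0.07761303,  0.01178428, -0.99691391]]), 't': array([0.10061548, 0.47222836, 1.38721802])}
side {'camera_matrix': array([[577.46816978,   0.        , 313.20256085],
       [  0.        , 577.46816978, 238.74327915],
       [  0.        ,   0.        ,   1.        ]]), 'R': array([[-0.99839535, -0.05543494, -0.01156224],
       [-0.02350325,  0.59141386, -0.80602559],
       [ 0.05152005, -0.80446045, -0.59176775]]), 't': array([4.66095242e-01, 1.56814352e-03, 1.59780232e+00])}
{'time_s': 0.1, 'qpos': array([-1.20185095e+00,  2.64708732e-01,  1.60523740e+00, -2.29505664e-05,
        1.27369980e+00, -3.69114341e-02]), 'qvel': array([-0.00057416, -0.00165008, -0.00241781, -0.0005182 ,  0.0009602 ,
        0.00044727]), 'effort': array([ 6.74185994e-04, -5.16708791e+01, -3.68589985e+01, -8.85264308e-05,
        6.26999405e-03,  5.92209418e-06]), 'ee_pos': array([ 0.26624024, -0.61955705,  0.23006571]), 'tool_rot': array([-1.01070672e-03,  9.79479396e-01,  2.01541703e-01, -1.80475241e-04]), 'wrist_force': array([-0.06343453, -0.38961419,  0.32379138]), 'torque': array([ 0.0049164 , -0.04786359,  0.02547428]), 'grip_force': 0.0, 'grip_width': 0.08529879848440759}
```

View pics/top0.png

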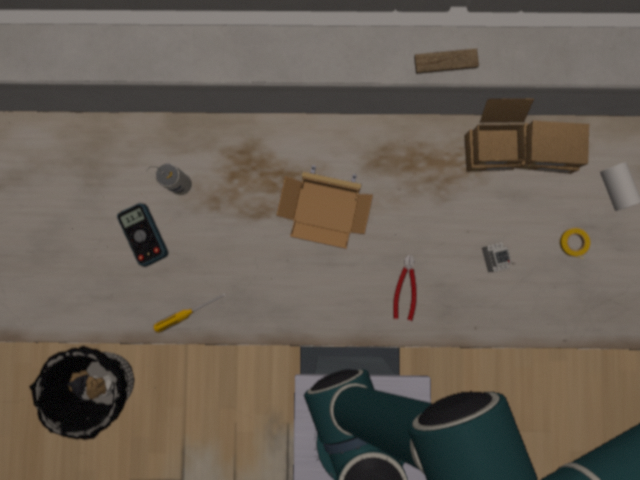

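View pics/side0.png

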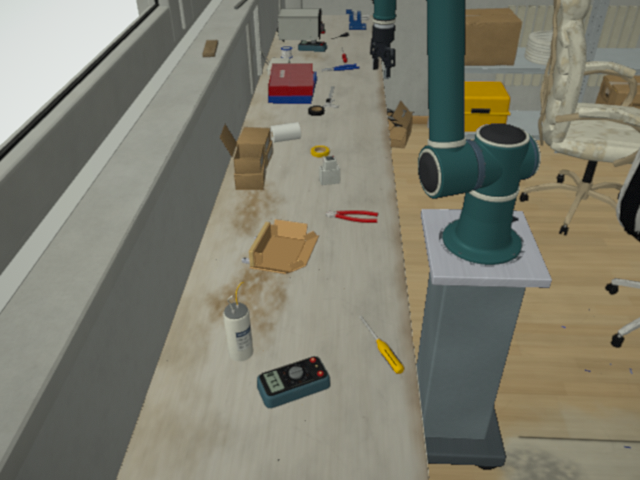

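Top view: carton blank near (327,210), relay near (497,256), cutters at (405,290), capacitor (172,179). Side view: carton near (285,245), relay at (331,170). I'll enlarge these.

Run:
```python
import cv2,numpy as np
t=cv2.imread("pics/top0.png");s=cv2.imread("pics/side0.png")
def c(i,x,y,w,h):return cv2.resize(i[y:y+h,x:x+w],(400,300),interpolation=cv2.INTER_CUBIC)
a=np.vstack([np.hstack([c(t,270,160,120,90),c(t,465,230,60,45)]),np.hstack([c(s,235,205,100,75),c(s,310,145,60,45)])])
cv2.imwrite("pics/crop0.png",a)
```

```text
(no output)
```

View pics/crop0.png

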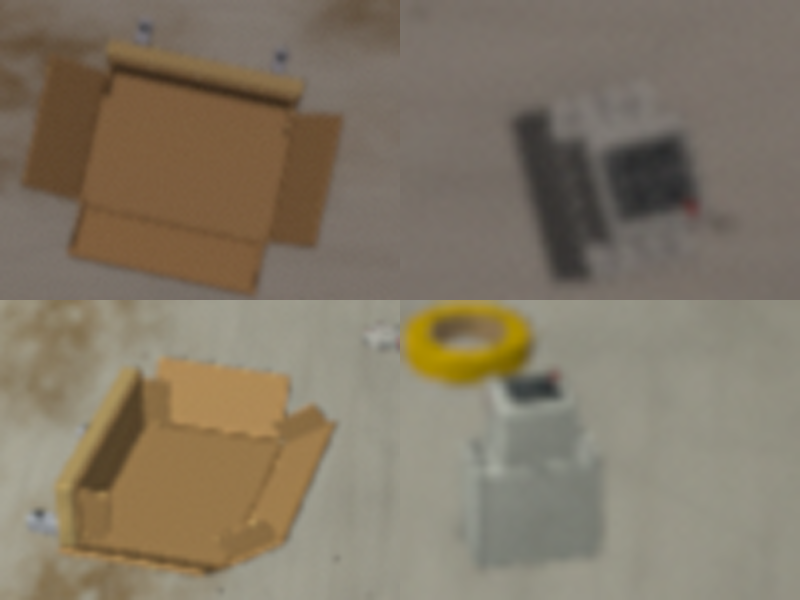

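Top crop: floor corners at about (110,72), (292,110), (268,242), (83,205). The relay's head top spans about x 600–700, with its lower +y side face as a dark stripe from (515,115) to (560,280). Now I'll cast rays.

```bash
cat > h.py <<'E'
import numpy as np
from rig import arm
def ray(n,uv):
    c=arm.calibration(n);R=c["R"];d=R.T@np.linalg.solve(c["camera_matrix"],[*uv,1.]);return -R.T@c["t"],d
def onz(n,uv,z):
    o,d=ray(n,uv);return (o+d*(z-o[2])/d[2])[:2]
def proj(n,X):
    c=arm.calibration(n);p=c["camera_matrix"]@(c["R"]@np.asarray(X,float)+c["t"]);return p[:2]/p[2]
E
python3 - <<'E'
from h import *
np.set_printoptions(precision=4,suppress=True)
T=lambda x,y:(270+x/10*3-.35,160+y/10*3-.35)
S=lambda x,y:(235+x/4-.4,205+(y-300)/4-.4)
TR=lambda x,y:(465+(x-400)/6.667-.4,230+y/6.667-.4)
SR=lambda x,y:(310+(x-400)/6.667-.4,145+(y-300)/6.667-.4)
print("floor RL RR FR FL (top)");P=np.array([onz("top",T(*p),.01) for p in [(112,75),(292,108),(268,242),(83,205)]]);print(P,P.mean(0))
print([np.linalg.norm(P[i]-P[(i+1)%4]) for i in range(4)])
print("rear wall top outer/inner z.056",[onz("top",T(*p),.056) for p in [(109,43),(303,82),(112,68),(300,104)]])
print("relay base left edge z0",[onz("top",TR(*p),0.0) for p in [(513,118),(556,282)]])
print("relay head top corners",[onz("top",TR(*p),.085) for p in [(597,133),(690,115),(700,225),(615,240)]])
print("relay side: bottom front face L,R",[onz("side",SR(*p),0.) for p in [(470,567),(600,553)]],"head",[onz("side",SR(*p),.085) for p in [(492,400),(577,395),(500,375),(560,372)]])
E
```

```text
floor RL RR FR FL (top)
[[0.6055 0.1456]
 [0.5827 0.0163]
 [0.4862 0.0328]
 [0.5115 0.1651]] [0.5465 0.0899]
[np.float64(0.13126896775655317), np.float64(0.09791980511866687), np.float64(0.1346575458433432), np.float64(0.0960203914615882)]
rear wall top outer/inner z.056 [array([0.62  , 0.1461]), array([0.5938, 0.0111]), array([0.6025, 0.1438]), array([0.5783, 0.0131])]
relay base left edge z0 [array([ 0.454 , -0.2808]), array([ 0.3957, -0.2954])]
relay head top corners [array([ 0.4438, -0.2868]), array([ 0.4501, -0.318 ]), array([ 0.4132, -0.3208]), array([ 0.4079, -0.2923])]
relay side: bottom front face L,R [array([ 0.4601, -0.2764]), array([ 0.3982, -0.2917])] head [array([ 0.4499, -0.2863]), array([ 0.4103, -0.2925]), array([ 0.4471, -0.311 ]), array([ 0.4189, -0.3149])]
```

Run:
```python
from h import *
import cv2
# contour of whole grey/kraft shapes in top and walls' free edges
t=cv2.imread("pics/top0.png");hsv=cv2.cvtColor(t,cv2.COLOR_BGR2HSV)
m=cv2.inRange(hsv,(5,80,60),(25,255,255));m[:, :270]=0;m[:,390:]=0;m[:160]=0;m[255:]=0
cs=max(cv2.findContours(m,0,2)[0],key=cv2.contourArea);print("kraft outline",cv2.approxPolyDP(cs,2,True)[:,0].tolist())
```

```text
kraft outline [[270, 172], [272, 176], [282, 177], [283, 185], [276, 214], [293, 220], [291, 236], [345, 248], [351, 232], [364, 233], [372, 195], [359, 194], [360, 184], [307, 172], [286, 172], [282, 169]]
```

Carton centre ≈ (0.545, 0.090), yaw −10.5°, and its side lengths check. Relay ≈ (0.430, −0.303), yaw 14°, with both views agreeing. Next I'll travel to the front of the carton with the fingers shut.

>>> carry_out --pt "0.03 -0.04 0 0 0 0 -1" --pt "0.06 -0.08 0 0 0 0 -1" --pt "0.09 -0.12 0 0 0 0 -1" --pt "0.12 -0.16 0 0 0 0 -1" --pt "0.14 -0.2 0 0 0 0 -1"

```text
time_s: 0.6
ee_pos: [0.3165, -0.3787, 0.2306]
tool_rot: [-0.001, 0.979, 0.202, 0.0]
wrist_force: [0.4, 0.4, 0.3]
grip_width: 0.0123
grip_force: 0.0
```

>>> carry_out --pt "0.03 -0.04 0 0 0 0 -1" --pt "0.06 -0.08 0 0 0 0 -1" --pt "0.09 -0.12 0 0 0 0 -1" --pt "0.12 -0.16 0 0 0 0 -1" --pt "0.14 -0.2 0 0 0 0 -1"

```text
time_s: 1.1
ee_pos: [0.366, -0.14, 0.2311]
tool_rot: [-0.0, 0.979, 0.202, 0.0]
wrist_force: [1.5, 0.5, -0.6]
grip_width: 0.0003
grip_force: 0.0
```

>>> carry_out --pt "0.03 -0.04 0 0 0 8 -1" --pt "0.06 -0.08 0 0 0 16 -1" --pt "0.09 -0.12 0 0 0 24 -1" --pt "0.12 -0.16 0 0 0 32 -1" --pt "0.14 -0.2 0 0 0 33.75 -1"

```text
time_s: 1.6
ee_pos: [0.4108, 0.0611, 0.2312]
tool_rot: [0.0, 0.996, -0.09, 0.0]
wrist_force: [1.0, -0.0, -0.8]
grip_width: -0.0002
grip_force: 0.0
```

>>> carry_out --pt "-0.011 -0.017 0.04 0 0 0 -1" --pt "-0.011 -0.017 0.08 0 0 0 -1" --pt "-0.011 -0.017 0.12 0 0 0 -1" --pt "-0.011 -0.017 0.16 0 0 0 -1" --pt "-0.011 -0.017 0.19 0 0 0 -1"

```text
time_s: 2.1
ee_pos: [0.401, 0.0784, 0.0387]
tool_rot: [0.0, 0.996, -0.087, -0.001]
wrist_force: [0.8, -0.6, -0.2]
grip_width: -0.0001
grip_force: 0.0
```

>>> carry_out --pt "0 0 0.018 0 0 0 -1" --pt "0 0 0.018 0 0 0 -1"

```text
time_s: 2.3
ee_pos: [0.3993, 0.0779, 0.0203]
tool_rot: [0.001, 0.996, -0.087, -0.004]
wrist_force: [-0.2, -0.3, -0.3]
grip_width: 0.0001
grip_force: 0.0
```

>>> carry_out --pt "0 -0.038 0 0 0 0 -1" --pt "0.015 -0.038 0 0 0 0 -1" --pt "0.03 -0.038 0 0 0 0 -1" --pt "0.042 -0.038 0 0 0 0 -1" --pt "0.052 -0.038 0 0 0 0 -1"

```text
time_s: 2.8
ee_pos: [0.4495, 0.1082, 0.0221]
tool_rot: [-0.001, 0.996, -0.091, -0.014]
wrist_force: [-47.6, 25.6, 34.0]
grip_width: -0.0
grip_force: 26.5
```

>>> carry_out --pt "0.008 0 0 0 0 0 -1" --pt "0.015 0 0 0 0 0 -1" --pt "0.022 0 0 0 0 0 -1" --pt "0.022 0 0 0 0 0 -1"

```text
time_s: 3.2
ee_pos: [0.4454, 0.1083, 0.0141]
tool_rot: [-0.001, 0.995, -0.093, -0.038]
wrist_force: [-72.4, 45.3, 32.4]
grip_width: -0.0003
grip_force: 40.9
```

Run:
```python
from h import *
import cv2
a=arm.sense()["ee_pos"];e=np.array([[.9833,-.1822],[.1822,.9833]]);print(e@(a[:2]-[.545,.09]),a)
t=arm.read_camera("top")[:,:,::-1];s=arm.read_camera("side")[:,:,::-1]
cv2.imwrite("pics/t1.png",t);cv2.imwrite("pics/s1.png",s)
f=lambda i,x,y:cv2.resize(i[y:y+90,x:x+120],(400,300),interpolation=cv2.INTER_CUBIC)
cv2.imwrite("pics/c1.png",np.hstack([f(t,270,160),f(s,225,200)]))
```

```text
[-0.10131368 -0.00011936] [0.44536406 0.10834059 0.0140652 ]
```

View pics/c1.png

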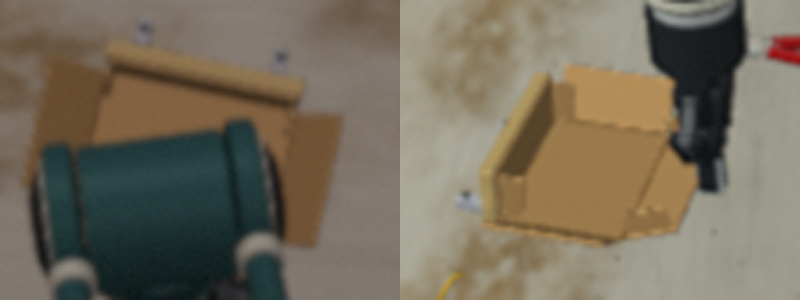

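The push met a hard stop (about 80 N), and the side view shows the wall's near corner is not rising. I'll back off and look.

>>> carry_out --pt "-0.03 0 0 0 0 0 -1" --pt "-0.06 0 0 0 0 0 -1" --pt "-0.075 0 0 0 0 0 -1" --pt "-0.075 0 -0.03 0 0 0 -1" --pt "-0.075 0 -0.06 0 0 0 -1"

```text
time_s: 3.8
ee_pos: [0.4082, 0.1151, 0.0838]
tool_rot: [0.0, 0.996, -0.088, -0.001]
wrist_force: [1.3, -0.6, -0.1]
grip_width: 0.0002
grip_force: 0.0
```

>>> carry_out --pt "-0.02 0.04 -0.04 0 0 0 -1" --pt "-0.02 0.08 -0.08 0 0 0 -1" --pt "-0.02 0.12 -0.1 0 0 0 -1" --pt "-0.02 0.16 -0.1 0 0 0 -1" --pt "-0.02 0.2 -0.1 0 0 0 -1"

```text
time_s: 4.3
ee_pos: [0.3557, -0.0809, 0.1869]
tool_rot: [0.001, 0.996, -0.088, 0.004]
wrist_force: [0.8, -0.7, -0.3]
grip_width: -0.0001
grip_force: 0.0
```

Run:
```python
from h import *
import cv2
a=arm.sense();print(a["ee_pos"],a["tool_rot"],a["qpos"],a["wrist_force"])
t=arm.read_camera("top")[:,:,::-1];s=arm.read_camera("side")[:,:,::-1]
cv2.imwrite("pics/t2.png",t);cv2.imwrite("pics/s2.png",s)
f=lambda i,x,y:cv2.resize(i[y:y+90,x:x+120],(400,300),interpolation=cv2.INTER_CUBIC)
s0=cv2.imread("pics/side0.png");t0=cv2.imread("pics/top0.png")
cv2.imwrite("pics/c2.png",np.vstack([np.hstack([f(t,270,160),f(s,225,200)]),np.hstack([f(t0,270,160),f(s0,225,200)])]))
```

```text
[ 0.35567249 -0.08089484  0.18688946] [ 0.00112643  0.99609968 -0.08815094  0.00368301] [-2.91266040e-01 -3.34593923e-01  2.26550231e+00 -7.73259652e-04
  1.20301539e+00  1.45633786e+00] [ 0.84709262 -0.67564878 -0.28319119]
```

View pics/c2.png

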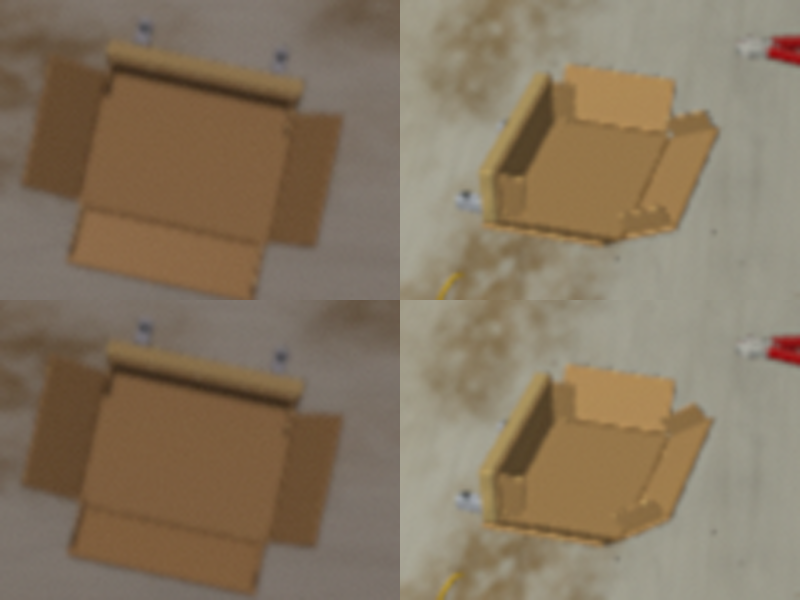

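The front wall got pushed flatter: friction at the free edge jammed it while the finger pushed horizontally. The cure is to follow the edge's arc upward while pushing. First, the wall's present angle.

```bash
cat >> h.py <<'E'
from scipy.optimize import brentq
C=np.array([.545,.09]);e1=np.array([.9833,-.1822]);e2=np.array([.1822,.9833])
W={"front":-e1,"right":-e2,"left":e2};D={"front":.05,"right":.07,"left":.07}
def ang(n,uv,w,lo=0,hi=2.2):
    # angle at which ray point lies on plane of free edge (48 mm out): scan sign change
    o,d=ray(n,uv)
    def f(th):
        z=.008+.048*np.sin(th);p=(o+d*(z-o[2])/d[2])[:2];return (p-C)@W[w]-D[w]-.048*np.cos(th)
    g=np.linspace(lo,hi,45);v=[f(x) for x in g]
    return [round(brentq(f,a,b),3) for a,b,x,y in zip(g,g[1:],v,v[1:]) if x*y<0]
E
python3 - <<'E'
from h import *
T=lambda x,y:(270+x*.3-.35,160+y*.3-.35);S=lambda x,y:(225+(x-400)*.3-.35,200+y*.3-.35)
for p in[(68,262),(253,298)]:print("front now top",ang("top",T(*p),"front"))
for p in[(718,130),(678,228)]:print("front now side",ang("side",S(*p),"front"))
for p in[(68,252),(253,291)]:print("front before top",ang("top",T(*p),"front"))
for p in[(713,120),(668,220)]:print("front before side",ang("side",S(*p),"front"))
for p in[(342,117),(315,246)]:print("right top",ang("top",T(*p),"right"))
for p in[(50,58),(23,185)]:print("left top",ang("top",T(*p),"left"))
E
```

```text
front now top [0.574]
front now top [0.575]
front now side [0.491]
front now side [0.52]
front before top [0.785]
front before top [0.727]
front before side [0.672]
front before side [0.757]
right top [0.888]
right top [0.933]
left top [0.618]
left top [0.579]
```

>>> carry_out --pt "0.01 -0.045 0 0 0 0 -1" --pt "0.02 -0.09 0 0 0 0 -1" --pt "0.025 -0.135 0 0 0 0 -1" --pt "0.025 -0.18 0 0 0 0 -1" --pt "0.025 -0.203 0 0 0 0 -1"

```text
time_s: 4.9
ee_pos: [0.4153, 0.1213, 0.1841]
tool_rot: [-0.001, 0.996, -0.087, 0.001]
wrist_force: [-0.1, 0.6, -0.8]
grip_width: 0.0001
grip_force: 0.0
```

>>> carry_out --pt "0 0 0.04 0 0 0 -1" --pt "0 0 0.08 0 0 0 -1" --pt "0 0 0.12 0 0 0 -1" --pt "0 0 0.15 0 0 0 -1" --pt "0 0 0.15 0 0 0 -1"

```text
time_s: 5.4
ee_pos: [0.4102, 0.1174, 0.0295]
tool_rot: [0.001, 0.996, -0.088, -0.004]
wrist_force: [-0.5, 0.2, -1.1]
grip_width: 0.0002
grip_force: 0.0
```

Run:
```python
from h import *
a=arm.sense();d=a["ee_pos"][:2]-C;print(d@e1,d@e2,a["ee_pos"],a["tool_rot"],a["wrist_force"])
```

```text
-0.1375242826121008 0.002399336125586795 [0.41021974 0.11741412 0.02953527] [ 0.00132172  0.99614196 -0.08763886 -0.00434443] [-0.52745514  0.15537055 -1.10066711]
```

>>> carry_out --pt "0 0 0.0195 0 0 0 -1" --pt "0.015 0 0.0195 0 0 0 -1" --pt "0.028 0 0.0195 0 0 0 -1" --pt "0.032 0 0.0195 0 0 0 -1"

```text
time_s: 5.8
ee_pos: [0.446, 0.1128, 0.0153]
tool_rot: [-0.0, 0.996, -0.088, -0.002]
wrist_force: [-12.4, 6.6, 6.7]
grip_width: -0.0001
grip_force: 6.9
```

>>> carry_out --pt "0.003 0 -0.005 0 0 0 -1" --pt "0.0065 0 -0.009 0 0 0 -1" --pt "0.01 0 -0.013 0 0 0 -1" --pt "0.013 0 -0.017 0 0 0 -1"

```text
time_s: 6.2
ee_pos: [0.4572, 0.1107, 0.0323]
tool_rot: [-0.0, 0.996, -0.088, -0.002]
wrist_force: [-7.0, 1.9, 5.3]
grip_width: 0.0
grip_force: 3.1
```

```bash
cat > snap.py <<'E'
import sys,cv2
from h import *
k=sys.argv[1]
t=arm.read_camera("top")[:,:,::-1];s=arm.read_camera("side")[:,:,::-1]
cv2.imwrite(f"pics/t{k}.png",t);cv2.imwrite(f"pics/s{k}.png",s)
f=lambda i,x,y:cv2.resize(i[y:y+90,x:x+120],(400,300),interpolation=cv2.INTER_CUBIC)
cv2.imwrite(f"pics/c{k}.png",np.hstack([f(t,270,160),f(s,225,200)]))
a=arm.sense();d=a["ee_pos"][:2]-C;print("local",d@e1,d@e2,a["ee_pos"][2],a["wrist_force"])
E
python3 snap.py 3
```

```text
local -0.08693621534945932 0.004722160914552594 0.03329433635134945 [-1.54001339  0.06976845  1.44484516]
```

View pics/c3.png

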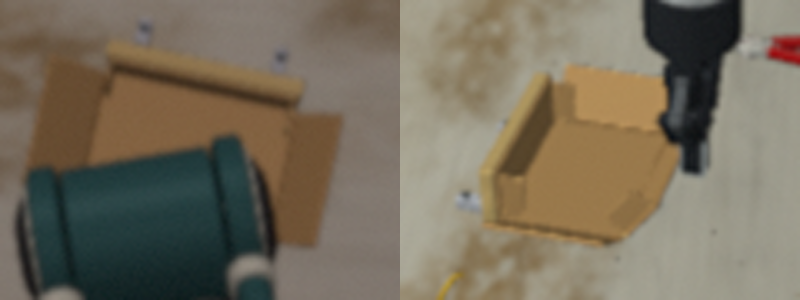

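The wall is rising (its left-front corner is at (660,205) in the crop, θ≈1.0). I'll continue along the arc.

>>> carry_out --pt "0.006 0 -0.004 0 0 0 -1" --pt "0.012 0 -0.007 0 0 0 -1" --pt "0.018 0 -0.009 0 0 0 -1" --pt "0.023 0 -0.009 0 0 0 -1" --pt "0.023 0 -0.009 0 0 0 -1"

```text
time_s: 6.8
ee_pos: [0.4826, 0.1061, 0.0402]
tool_rot: [-0.0, 0.996, -0.088, 0.001]
wrist_force: [1.0, 0.2, 0.2]
grip_width: -0.0002
grip_force: 0.0
```

```bash
python3 snap.py 4
```

```text
local -0.06555853077867028 0.004239978370944146 0.03964255040611887 [-0.48630101 -0.62785465 -0.09105551]
```

View pics/c4.png

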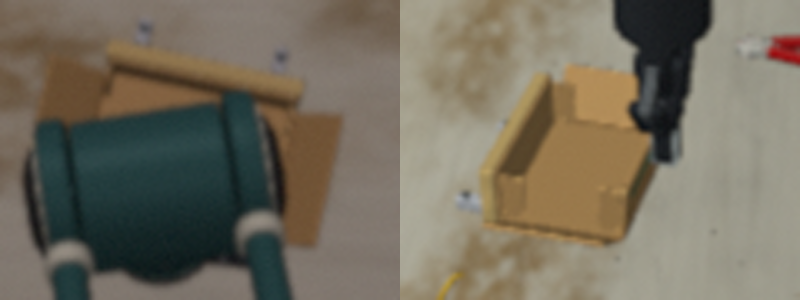

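The front wall is nearly upright (θ≈1.5 by finger position). I'll give it a last 3 mm, retreat, and go round to the right wall.

>>> carry_out --pt "0.003 0 0 0 0 0 -1" --pt "0.003 0 0 0 0 0 -1" --pt "-0.02 0 0 0 0 0 -1" --pt "-0.04 0 -0.03 0 0 0 -1" --pt "-0.04 0 -0.07 0 0 0 -1"

```text
time_s: 7.4
ee_pos: [0.4359, 0.1127, 0.107]
tool_rot: [0.001, 0.996, -0.087, -0.005]
wrist_force: [1.3, 0.2, 0.1]
grip_width: -0.0003
grip_force: 0.0
```

>>> carry_out --pt "0.02 0.04 -0.01 0 0 0 -1" --pt "0.04 0.08 -0.01 0 0 0 -1" --pt "0.06 0.12 -0.01 0 0 0 -1" --pt "0.09 0.15 -0.01 0 0 0 -1" --pt "0.105 0.15 -0.01 0 0 0 -1"

```text
time_s: 7.9
ee_pos: [0.5204, -0.0566, 0.1203]
tool_rot: [0.001, 0.996, -0.089, 0.001]
wrist_force: [-0.0, 1.1, -0.3]
grip_width: 0.0002
grip_force: 0.0
```

```bash
python3 snap.py 5
```

```text
local 0.00235830354869116 -0.14630353650400055 0.12017944265774749 [-0.33568093  0.11433833  0.05214545]
```

View pics/c5.png

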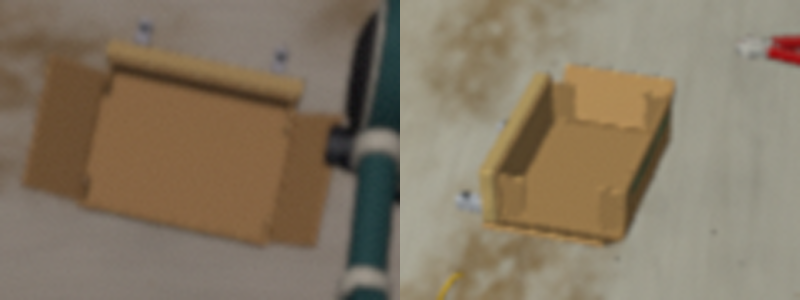

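Front wall free edge: side crop from (673,83) to (627,188); top crop lower edge from (85,207) to (265,243).

Run:
```python
from h import *
T=lambda x,y:(270+x*.3-.35,160+y*.3-.35);S=lambda x,y:(225+(x-400)*.3-.35,200+y*.3-.35)
for p in[(85,207),(265,243)]:print("front top",ang("top",T(*p),"front"))
for p in[(673,83),(627,188)]:print("front side",ang("side",S(*p),"front"))
L=lambda x,y,z:[*(C+x*e1+y*e2),z]
for th in(1.4,1.571,1.74):
  for y in(.068,-.068):
    u=proj("side",L(-.05-.048*np.cos(th),y,.008+.048*np.sin(th)));print(th,y,(u-[225,200]+.35)/.3+[400,0], (proj("top",L(-.05-.048*np.cos(th),y,.008+.048*np.sin(th)))-[270,160]+.35)/.3)
```

```text
front top [1.527]
front top [1.512]
front side [1.573]
front side [1.571]
1.4 0.068 [638.03226294 188.8403281 ] [ 75.92322552 214.25531544]
1.4 -0.068 [681.53167162  88.13922451] [269.25476236 251.80487426]
1.571 0.068 [627.58587072 186.63677709] [ 78.17963194 202.60963531]
1.571 -0.068 [671.76215286  86.16261766] [271.52970167 240.13191443]
1.74 0.068 [617.34214374 185.89485768] [ 80.51741717 191.32210455]
1.74 -0.068 [662.15757782  85.59929189] [273.69257843 228.78046486]
```

Front wall ≈ 1.55 rad. Now the right wall, along its arc.

>>> carry_out --pt "0 0 0.04 0 0 0 -1" --pt "0 0 0.08 0 0 0 -1" --pt "0 0 0.1 0 0 0 -1" --pt "0 -0.014 0.1 0 0 0 -1" --pt "0 -0.028 0.1 0 0 0 -1"

```text
time_s: 8.5
ee_pos: [0.5231, -0.0238, 0.0198]
tool_rot: [-0.0, 0.996, -0.088, -0.001]
wrist_force: [1.6, 1.2, 0.5]
grip_width: 0.0
grip_force: 0.2
```

>>> carry_out --pt "0 -0.006 -0.006 0 0 0 -1" --pt "0 -0.012 -0.011 0 0 0 -1" --pt "0 -0.018 -0.014 0 0 0 -1" --pt "0 -0.024 -0.016 0 0 0 -1" --pt "0 -0.024 -0.016 0 0 0 -1"

```text
time_s: 9.0
ee_pos: [0.529, -0.0009, 0.037]
tool_rot: [-0.0, 0.996, -0.087, 0.001]
wrist_force: [-1.2, -0.7, -0.6]
grip_width: -0.0001
grip_force: 0.0
```

```bash
python3 snap.py 6
```

```text
local -4.734388246245747e-05 -0.09299788286254988 0.036086871873477276 [-0.17267116  0.23840703 -0.5638485 ]
```

View pics/c6.png

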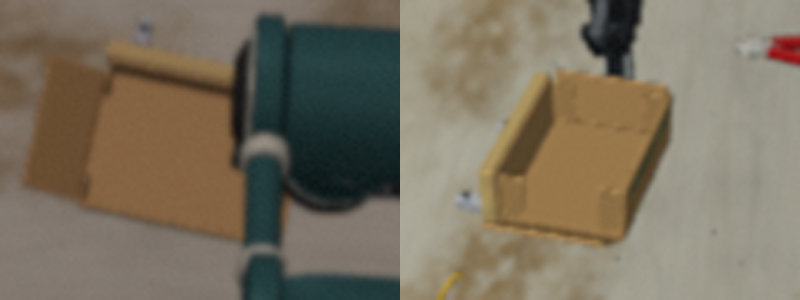

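Right wall's top edge in the side crop now runs (556,70)–(670,87).

Run:
```python
from h import *
L=lambda x,y,z:[*(C+x*e1+y*e2),z]
for w,s in(("right",-1),("left",1)):
 for th in(1.2,1.3,1.4,1.5,1.571,1.74):
  print(w,th,[((proj("side",L(x,s*(.07+.048*np.cos(th)),.008+.048*np.sin(th)))-[225,200]+.35)/.3+[400,0]).round() for x in(-.048,.048)])
```

```text
right 1.2 [array([675.,  76.]), array([563.,  61.])]
right 1.3 [array([674.,  77.]), array([562.,  63.])]
right 1.4 [array([672.,  80.]), array([560.,  65.])]
right 1.5 [array([671.,  82.]), array([558.,  68.])]
right 1.571 [array([670.,  84.]), array([557.,  70.])]
right 1.74 [array([668.,  91.]), array([554.,  76.])]
left 1.2 [array([618., 205.]), array([497., 188.])]
left 1.3 [array([620., 200.]), array([498., 183.])]
left 1.4 [array([622., 195.]), array([500., 178.])]
left 1.5 [array([623., 191.]), array([502., 173.])]
left 1.571 [array([624., 188.]), array([504., 171.])]
left 1.74 [array([627., 182.]), array([507., 165.])]
```

>>> carry_out --pt "0 -0.0025 0 0 0 0 -1" --pt "0 -0.0025 0 0 0 0 -1" --pt "0 0.02 0 0 0 0 -1" --pt "0 0.03 -0.03 0 0 0 -1" --pt "0 0.03 -0.075 0 0 0 -1"

```text
time_s: 9.6
ee_pos: [0.5189, -0.032, 0.1079]
tool_rot: [0.0, 0.996, -0.088, -0.004]
wrist_force: [1.0, -0.1, 0.0]
grip_width: -0.0001
grip_force: 0.0
```

>>> carry_out --pt "0 -0.045 -0.005 0 0 0 -1" --pt "0 -0.09 -0.005 0 0 0 -1" --pt "0 -0.135 -0.005 0 0 0 -1" --pt "0 -0.18 -0.005 0 0 0 -1" --pt "0 -0.225 -0.005 0 0 0 -1"

```text
time_s: 10.1
ee_pos: [0.5618, 0.1919, 0.1156]
tool_rot: [0.0, 0.996, -0.088, -0.0]
wrist_force: [0.1, 0.4, -0.1]
grip_width: -0.0
grip_force: 0.0
```

>>> carry_out --pt "0 -0.04 0 0 0 0 -1" --pt "0 -0.05 0 0 0 0 -1" --pt "0 -0.05 0 0 0 0 -1"

```text
time_s: 10.4
ee_pos: [0.5704, 0.2409, 0.1153]
tool_rot: [0.0, 0.996, -0.086, -0.0]
wrist_force: [-1.0, -0.2, -0.2]
grip_width: -0.0
grip_force: 0.0
```

```bash
python3 snap.py 7
```

```text
local -0.002427438316824739 0.15064164138159886 0.11518368440748668 [ 0.3178986  -0.69679398 -0.27733372]
```

View pics/c7.png

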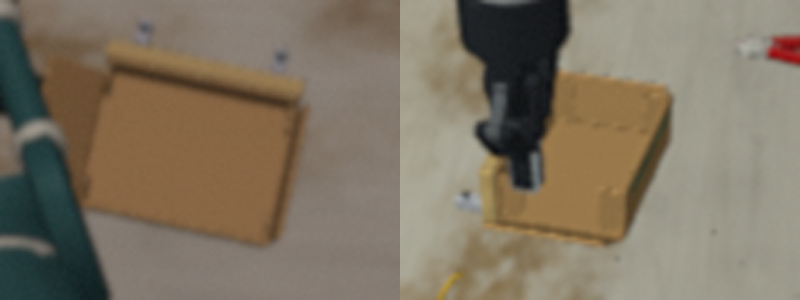

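>>> carry_out --pt "0 0 0.045 0 0 0 -1" --pt "0 0 0.09 0 0 0 -1" --pt "0 0 0.103 0 0 0 -1" --pt "0 0.01 0.103 0 0 0 -1" --pt "0 0.022 0.103 0 0 0 -1"

```text
time_s: 11.0
ee_pos: [0.5677, 0.2169, 0.0141]
tool_rot: [-0.0, 0.996, -0.088, 0.001]
wrist_force: [-0.6, 0.3, 0.4]
grip_width: 0.0
grip_force: 0.0
```

>>> carry_out --pt "0 0.003 -0.006 0 0 0 -1" --pt "0 0.008 -0.012 0 0 0 -1" --pt "0 0.013 -0.017 0 0 0 -1" --pt "0 0.018 -0.021 0 0 0 -1" --pt "0 0.023 -0.024 0 0 0 -1"

```text
time_s: 11.5
ee_pos: [0.5647, 0.1972, 0.0399]
tool_rot: [-0.002, 0.996, -0.088, 0.002]
wrist_force: [-1.6, 6.6, 7.9]
grip_width: -0.0001
grip_force: 4.6
```

>>> carry_out --pt "0 0.005 -0.002 0 0 0 -1" --pt "0 0.009 -0.003 0 0 0 -1" --pt "0 0.012 -0.004 0 0 0 -1" --pt "0 0.012 -0.004 0 0 0 -1"

```text
time_s: 11.9
ee_pos: [0.5616, 0.1835, 0.0422]
tool_rot: [-0.0, 0.996, -0.087, 0.001]
wrist_force: [1.3, 0.6, 0.8]
grip_width: 0.0001
grip_force: 0.5
```

```bash
python3 snap.py 8
python3 - <<'E'
from h import *
T=lambda x,y:(270+x*.3-.35,160+y*.3-.35);S=lambda x,y:(225+(x-400)*.3-.35,200+y*.3-.35)
for p in[(304,107),(269,242),(300,107)]:print("right top",ang("top",T(*p),"right"))
for p in[(556,71),(670,88)]:print("right side",ang("side",S(*p),"right"))
E
```

```text
local -0.001655470208512886 0.09460888022485778 0.04096225791199326 [-0.39699168  1.64837116 -0.09115025]
right top [1.516]
right top [1.643]
right top [1.573]
right side [0.28, 1.609]
right side [0.221, 1.665]
```

>>> carry_out --pt "0 0.002 0 0 0 0 -1" --pt "0 0.004 0 0 0 0 -1" --pt "0 0.004 0 0 0 0 -1" --pt "0 -0.02 -0.01 0 0 0 -1" --pt "0 -0.03 -0.05 0 0 0 -1"

```text
time_s: 12.5
ee_pos: [0.5614, 0.2121, 0.0857]
tool_rot: [0.002, 0.996, -0.088, -0.005]
wrist_force: [-0.1, 0.7, -0.8]
grip_width: 0.0001
grip_force: 0.0
```

>>> carry_out --pt "-0.02 0 -0.05 0 0 0 -1" --pt "-0.05 0.03 -0.1 0 0 0 -1" --pt "-0.07 0.07 -0.12 0 0 0 -0.5" --pt "-0.09 0.11 -0.12 0 0 0 0" --pt "-0.11 0.15 -0.12 0 0 0 1"

```text
time_s: 13.0
ee_pos: [0.4332, 0.0865, 0.2124]
tool_rot: [0.0, 0.996, -0.087, 0.002]
wrist_force: [0.8, -0.9, 0.5]
grip_width: 0.0434
grip_force: 0.0
```

>>> carry_out --pt "-0.01 0.04 0 0 0 0 1" --pt "-0.02 0.08 0 0 0 0 1" --pt "-0.03 0.12 0 0 0 0 1" --pt "-0.03 0.16 0 0 0 0 1" --pt "-0.03 0.16 0 0 0 0 1"

```text
time_s: 13.5
ee_pos: [0.3745, -0.0687, 0.2105]
tool_rot: [0.001, 0.996, -0.091, -0.0]
wrist_force: [-0.2, 0.9, -0.2]
grip_width: 0.0854
grip_force: 0.0
```

```bash
python3 snap.py 9
```

```text
local -0.13826060854057037 -0.18391676726367376 0.21045539310922762 [0.47186512 0.60556818 0.17596509]
```

View pics/c9.png

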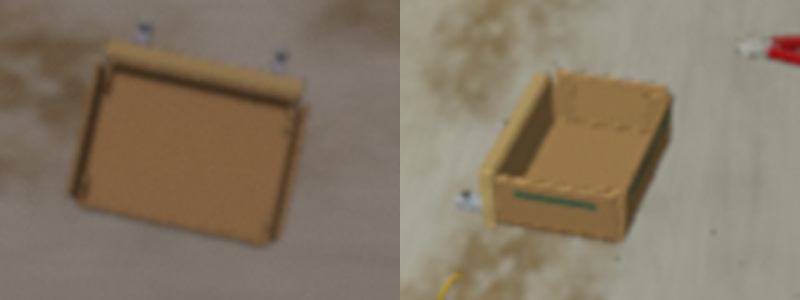

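All three walls stand. The left wall's top edge runs (497,178)–(622,193) in the side crop and (99,66)–(70,190) in the top crop; I'll check its angle against that.

Run:
```python
from h import *
T=lambda x,y:(270+x*.3-.35,160+y*.3-.35);S=lambda x,y:(225+(x-400)*.3-.35,200+y*.3-.35)
L=lambda x,y,z:[*(C+x*e1+y*e2),z]
for s in(-1,1):
 for o in (-.002,.002):
  for th in(1.4,1.571,1.74):
   p=[L(x,s*(.07+.048*np.cos(th)+o*np.sin(th)),.008+.048*np.sin(th)-o*np.cos(th)) for x in(-.048,.048)]
   print(s,o,th,[((proj("side",q)-[225,200]+.35)/.3+[400,0]).round().tolist() for q in p],[((proj("top",q)-[270,160]+.35)/.3).round().tolist() for q in p])
# sharp edges along image profiles
import cv2
t=cv2.cvtColor(cv2.imread("pics/t9.png"),cv2.COLOR_BGR2GRAY)
for r in(190,200,210):
  print(r,[(c,int(t[r,c])) for c in range(288,302)],[(c,int(t[r,c])) for c in range(350,364)])
```

```text
-1 -0.002 1.4 [[672.0, 81.0], [559.0, 66.0]] [[284.0, 240.0], [310.0, 104.0]]
-1 -0.002 1.571 [[669.0, 86.0], [556.0, 71.0]] [[272.0, 237.0], [298.0, 102.0]]
-1 -0.002 1.74 [[667.0, 92.0], [553.0, 78.0]] [[261.0, 235.0], [287.0, 100.0]]
-1 0.002 1.4 [[673.0, 79.0], [561.0, 64.0]] [[289.0, 241.0], [315.0, 105.0]]
-1 0.002 1.571 [[671.0, 83.0], [558.0, 68.0]] [[278.0, 238.0], [304.0, 103.0]]
-1 0.002 1.74 [[668.0, 89.0], [555.0, 74.0]] [[266.0, 236.0], [292.0, 101.0]]
1 -0.002 1.4 [[622.0, 193.0], [501.0, 176.0]] [[67.0, 198.0], [94.0, 63.0]]
1 -0.002 1.571 [[625.0, 186.0], [504.0, 169.0]] [[79.0, 200.0], [106.0, 65.0]]
1 -0.002 1.74 [[628.0, 181.0], [508.0, 164.0]] [[90.0, 202.0], [117.0, 67.0]]
1 0.002 1.4 [[621.0, 197.0], [499.0, 180.0]] [[62.0, 197.0], [89.0, 62.0]]
1 0.002 1.571 [[624.0, 189.0], [503.0, 172.0]] [[73.0, 199.0], [100.0, 64.0]]
1 0.002 1.74 [[627.0, 183.0], [506.0, 166.0]] [[85.0, 201.0], [112.0, 66.0]]
190 [(288, 88), (289, 87), (290, 87), (291, 86), (292, 85), (293, 85), (294, 83), (295, 86), (296, 84), (297, 67), (298, 50), (299, 53), (300, 72), (301, 90)] [(350, 53), (351, 51), (352, 50), (353, 53), (354, 52), (355, 55), (356, 62), (357, 71), (358, 74), (359, 82), (360, 98), (361, 108), (362, 111), (363, 116)]
200 [(288, 101), (289, 100), (290, 101), (291, 101), (292, 98), (293, 93), (294, 85), (295, 64), (296, 50), (297, 57), (298, 77), (299, 96), (300, 101), (301, 102)] [(350, 102), (351, 101), (352, 102), (353, 101), (354, 97), (355, 89), (356, 81), (357, 70), (358, 67), (359, 77), (360, 93), (361, 101), (362, 105), (363, 109)]
210 [(288, 107), (289, 107), (290, 105), (291, 97), (292, 83), (293, 60), (294, 51), (295, 61), (296, 83), (297, 97), (298, 102), (299, 101), (300, 104), (301, 102)] [(350, 102), (351, 102), (352, 101), (353, 100), (354, 91), (355, 75), (356, 70), (357, 79), (358, 93), (359, 100), (360, 106), (361, 107), (362, 109), (363, 110)]
```

Wall angles come out at about 1.55 front, 1.57 right and 1.5 left. On to the relay, turning the tool to yaw 14° on the way.

>>> carry_out --pt "0.019 0.044 0 0 0 -5 1" --pt "0.038 0.088 0 0 0 -10 1" --pt "0.057 0.132 0 0 0 -15 1" --pt "0.077 0.177 0 0 0 -20 1" --pt "0.0965 0.2207 0 0 0 -24.3 1"

```text
time_s: 14.1
ee_pos: [0.434, -0.2994, 0.2102]
tool_rot: [-0.0, 0.992, 0.127, -0.0]
wrist_force: [0.6, 0.7, -0.2]
grip_width: 0.0851
grip_force: 0.0
```

>>> carry_out --pt "0 0 0 0 0 0 1" --pt "0 0 0 0 0 0 1"

```text
time_s: 14.3
ee_pos: [0.4333, -0.2983, 0.2096]
tool_rot: [-0.001, 0.992, 0.124, -0.001]
wrist_force: [-0.4, 0.3, 0.1]
grip_width: 0.0856
grip_force: 0.0
```

```bash
cat > go.py <<'E'
import sys
from h import *
from scipy.spatial.transform import Rotation as Ro
a=arm.sense();q=a["tool_rot"];R=Ro.from_quat([q[1],q[2],q[3],q[0]]).as_matrix()
x,y,z,yaw=map(float,sys.argv[1:5]);c,s=np.cos(np.radians(yaw)),np.sin(np.radians(yaw))
G=np.array([[c,s,0],[s,-c,0],[0,0,-1]])
print("shift",(R.T@(np.array([x,y,z])-a["ee_pos"])).round(4),"turn",np.degrees(Ro.from_matrix(R.T@G).as_rotvec()).round(1))
print(a["ee_pos"],a["wrist_force"],a["grip_width"])
E
python3 go.py .430 -.303 .057 14
python3 - <<'E'
from h import *
import cv2
g=cv2.cvtColor(cv2.imread("pics/s9.png"),cv2.COLOR_BGR2GRAY)
L=lambda x,y,z:[*(C+x*e1+y*e2),z]
for th in(1.3,1.4,1.5,1.6,1.7):
  print(th,[proj("side",L(.02,(.07+.048*np.cos(th)+o*np.sin(th)),.008+.048*np.sin(th)-o*np.cos(th))).round(2).tolist() for o in(-.002,.002)])
for c in (263,264,266):print(c,[(r,int(g[r,c])) for r in range(248,262)])
E
```

```text
shift [-0.0041  0.0042  0.1526] turn [-0.1  0.1  0.2]
[ 0.43325087 -0.29825538  0.20963863] [-0.43441047  0.31695144  0.06543139] 0.08558128473049216
1.3 [[264.92, 255.3], [264.49, 256.55]]
1.4 [[265.46, 253.92], [265.01, 255.06]]
1.5 [[266.02, 252.68], [265.56, 253.7]]
1.6 [[266.59, 251.58], [266.12, 252.48]]
1.7 [[267.16, 250.66], [266.68, 251.42]]
263 [(248, 70), (249, 80), (250, 90), (251, 103), (252, 114), (253, 123), (254, 130), (255, 118), (256, 108), (257, 97), (258, 79), (259, 80), (260, 99), (261, 107)]
264 [(248, 86), (249, 101), (250, 115), (251, 120), (252, 122), (253, 124), (254, 123), (255, 119), (256, 110), (257, 102), (258, 81), (259, 77), (260, 97), (261, 105)]
266 [(248, 122), (249, 123), (250, 124), (251, 123), (252, 122), (253, 120), (254, 114), (255, 124), (256, 117), (257, 104), (258, 86), (259, 73), (260, 92), (261, 105)]
```

Read sub-pixel, the left wall may be nearer 1.40 than 1.50, which is too close to the limit. I'll give it another few millimetres before taking the relay.

>>> carry_out --pt "0.024 -0.044 0 0 0 0 -1" --pt "0.048 -0.088 0 0 0 0 -1" --pt "0.072 -0.132 0 0 0 0 -1" --pt "0.096 -0.176 0 0 0 0 -1" --pt "0.12 -0.22 0 0 0 0 -1"

```text
time_s: 14.8
ee_pos: [0.4937, -0.0525, 0.2107]
tool_rot: [-0.0, 0.992, 0.125, -0.0]
wrist_force: [1.0, 0.2, -0.6]
grip_width: 0.0123
grip_force: 0.0
```

>>> carry_out --pt "0.024 -0.044 0 0 0 0 -1" --pt "0.048 -0.088 0 0 0 0 -1" --pt "0.072 -0.132 0 0 0 0 -1" --pt "0.096 -0.176 0 0 0 0 -1" --pt "0.12 -0.22 0 0 0 0 -1"

```text
time_s: 15.3
ee_pos: [0.5545, 0.1896, 0.2108]
tool_rot: [-0.0, 0.992, 0.125, -0.0]
wrist_force: [0.4, -0.4, -0.7]
grip_width: 0.0001
grip_force: 0.0
```

>>> carry_out --pt "0.01 -0.02 0 0 0 8 -1" --pt "0.018 -0.027 0 0 0 16 -1" --pt "0.018 -0.027 0 0 0 24 -1" --pt "0.018 -0.027 0.03 0 0 24.4 -1" --pt "0.018 -0.027 0.03 0 0 24.4 -1"

```text
time_s: 15.8
ee_pos: [0.5626, 0.2172, 0.1768]
tool_rot: [0.001, 0.996, -0.087, -0.004]
wrist_force: [-0.7, -0.2, -0.9]
grip_width: 0.0001
grip_force: 0.0
```

```bash
python3 go.py .5687 .2178 .04 -10.5
python3 - <<'E'
from h import *
a=arm.sense();d=a["ee_pos"][:2]-C;print(d@e1,d@e2)
E
```

```text
shift [ 0.0069 -0.0021  0.1367] turn [0.2 0.4 0.5]
[0.56258252 0.21720428 0.17678284] [-0.66947326 -0.17106609 -0.86549066] 0.00011537299550331488
-0.0058877252123498034 0.12828350726114088
```

>>> carry_out --pt "0.007 0 0.045 0 0 0 -1" --pt "0.007 0 0.09 0 0 0 -1" --pt "0.007 0 0.137 0 0 0 -1" --pt "0.007 0.02 0.137 0 0 0 -1" --pt "0.007 0.034 0.137 0 0 0 -1"

```text
time_s: 16.3
ee_pos: [0.566, 0.1806, 0.043]
tool_rot: [0.001, 0.996, -0.087, -0.002]
wrist_force: [0.1, -0.0, 0.2]
grip_width: 0.0
grip_force: 0.0
```

>>> carry_out --pt "0 0.002 0 0 0 0 -1" --pt "0 0.004 0 0 0 0 -1" --pt "0 0.006 0 0 0 0 -1" --pt "0 0.0065 0 0 0 0 -1"

```text
time_s: 16.7
ee_pos: [0.5689, 0.1753, 0.046]
tool_rot: [-0.001, 0.996, -0.089, 0.002]
wrist_force: [-0.6, 0.7, 1.0]
grip_width: 0.0
grip_force: 0.7
```

Run:
```python
from h import *
import cv2
a=arm.sense();d=a["ee_pos"][:2]-C;print(d@e1,d@e2,a["wrist_force"],a["ee_pos"])
cv2.imwrite("pics/s10.png",arm.read_camera("side")[:,:,::-1])
g=cv2.imread("pics/s10.png",0)
for c in (255,258,275,280):print(c,[(r,int(g[r,c])) for r in range(246,264)])
```

```text
0.007935538973861683 0.08821265831228396 [-0.64878143  0.70313648  1.01127016] [0.56887355 0.17528719 0.04599097]
255 [(246, 49), (247, 41), (248, 40), (249, 52), (250, 65), (251, 73), (252, 103), (253, 134), (254, 124), (255, 110), (256, 109), (257, 109), (258, 108), (259, 110), (260, 109), (261, 108), (262, 108), (263, 106)]
258 [(246, 86), (247, 80), (248, 66), (249, 43), (250, 24), (251, 28), (252, 66), (253, 111), (254, 118), (255, 112), (256, 108), (257, 104), (258, 102), (259, 107), (260, 109), (261, 110), (262, 108), (263, 108)]
275 [(246, 124), (247, 125), (248, 126), (249, 128), (250, 125), (251, 125), (252, 126), (253, 126), (254, 124), (255, 123), (256, 136), (257, 123), (258, 111), (259, 95), (260, 79), (261, 90), (262, 104), (263, 109)]
280 [(246, 125), (247, 126), (248, 125), (249, 126), (250, 125), (251, 126), (252, 126), (253, 125), (254, 126), (255, 123), (256, 118), (257, 128), (258, 119), (259, 108), (260, 90), (261, 79), (262, 95), (263, 107)]
```

>>> carry_out --pt "0 0.0015 0 0 0 0 -1" --pt "0 0.0015 0 0 0 0 -1" --pt "0 -0.02 0 0 0 0 -1" --pt "0 -0.03 -0.04 0 0 0 -1" --pt "0 -0.03 -0.085 0 0 0 -1"

```text
time_s: 17.25
ee_pos: [0.5698, 0.2047, 0.1263]
tool_rot: [0.001, 0.996, -0.088, -0.003]
wrist_force: [1.0, 0.8, 0.0]
grip_width: 0.0004
grip_force: 0.0
```

>>> carry_out --pt "0 0 -0.04 0 0 0 1" --pt "-0.02 0.04 -0.075 0 0 0 1" --pt "-0.03 0.085 -0.075 0 0 0 1" --pt "-0.03 0.13 -0.075 0 0 0 1" --pt "-0.03 0.18 -0.075 0 0 0 1"

```text
time_s: 17.75
ee_pos: [0.5102, 0.0315, 0.204]
tool_rot: [0.0, 0.996, -0.087, 0.0]
wrist_force: [0.9, -1.1, 0.3]
grip_width: 0.0725
grip_force: 0.0
```

>>> carry_out --pt "-0.004 0.045 0 0 0 0 1" --pt "-0.008 0.09 0 0 0 0 1" --pt "-0.01 0.14 0 0 0 0 1" --pt "-0.01 0.185 0 0 0 0 1" --pt "-0.01 0.23 0 0 0 0 1"

```text
time_s: 18.25
ee_pos: [0.4596, -0.1938, 0.2033]
tool_rot: [-0.0, 0.996, -0.088, -0.0]
wrist_force: [0.8, 0.4, -1.0]
grip_width: 0.0857
grip_force: 0.0
```

```bash
python3 go.py .430 -.303 .21 14;python3 - <<'E'
from h import *
import cv2
for n in("s","t"):cv2.imwrite(f"pics/{n}11.png",arm.read_camera({"s":"side","t":"top"}[n])[:,:,::-1])
for k in(9,11):
  g=cv2.imread(f"pics/s{k}.png",0)
  for c in (255,258,266,275,280):print(k,c,g[246:264,c].tolist())
  # right wall: columns
  for c in (278,285,295,300):print(k,"right",c,g[216:236,c].tolist())
L=lambda x,y,z:[*(C+x*e1+y*e2),z]
for th in(1.3,1.4,1.5,1.6,1.7):
  for s in(1,-1):
   out=[]
   for c in ((255,258,266,275,280) if s>0 else (278,285,295,300)):
    p=np.array([proj("side",L(x,s*(.07+.048*np.cos(th)),.008+.048*np.sin(th))) for x in np.linspace(-.048,.048,9)])
    out.append(round(float(np.interp(c,p[::-1,0],p[::-1,1])),2) if p[0,0]>p[-1,0] else round(float(np.interp(c,p[:,0],p[:,1])),2))
   print(s,th,out)
E
```

```text
shift [-0.0099  0.1127 -0.0067] turn [ -0.    0.1 -24.1]
[ 0.45959694 -0.19376243  0.20332136] [ 0.81666047  0.42179481 -0.9532353 ] 0.08571218724208482
9 255 [125, 115, 103, 88, 74, 73, 101, 133, 120, 104, 104, 104, 105, 105, 105, 105, 103, 102]
9 258 [68, 67, 68, 68, 69, 67, 78, 108, 119, 112, 105, 101, 99, 102, 104, 104, 104, 104]
9 266 [108, 117, 122, 123, 123, 123, 122, 119, 114, 124, 117, 104, 85, 73, 91, 104, 104, 103]
9 275 [122, 122, 121, 122, 121, 121, 122, 122, 120, 125, 135, 119, 105, 96, 77, 81, 98, 104]
9 280 [120, 122, 121, 122, 121, 123, 122, 121, 122, 117, 113, 126, 118, 104, 91, 77, 89, 102]
9 right 278 [148, 147, 147, 144, 141, 134, 129, 122, 116, 114, 114, 114, 116, 116, 117, 116, 116, 117, 114, 107]
9 right 285 [152, 150, 152, 150, 150, 149, 140, 131, 122, 117, 116, 116, 117, 118, 116, 117, 117, 115, 116, 118]
9 right 295 [153, 153, 153, 153, 153, 155, 154, 152, 144, 126, 115, 116, 117, 117, 117, 117, 117, 117, 116, 116]
9 right 300 [151, 150, 150, 150, 151, 151, 152, 150, 138, 133, 121, 112, 118, 117, 111, 109, 110, 111, 110, 111]
11 255 [126, 114, 105, 88, 73, 
[... 623 characters left out ...]
 117, 117, 117, 117, 117, 117, 118, 116, 117]
11 right 295 [153, 153, 153, 153, 153, 154, 155, 152, 145, 126, 117, 115, 118, 117, 117, 117, 116, 117, 117, 117]
11 right 300 [152, 151, 151, 152, 153, 153, 152, 150, 139, 134, 121, 113, 120, 117, 110, 111, 111, 111, 110, 112]
1 1.3 [254.54, 254.97, 256.11, 257.4, 258.12]
-1 1.3 [219.16, 220.07, 221.36, 222.01]
1 1.4 [253.03, 253.46, 254.6, 255.88, 256.6]
-1 1.4 [219.85, 220.76, 222.05, 222.7]
1 1.5 [251.7, 252.08, 253.22, 254.5, 255.21]
-1 1.5 [220.7, 221.61, 222.91, 223.56]
1 1.6 [250.55, 250.85, 251.98, 253.26, 253.97]
-1 1.6 [221.7, 222.61, 223.92, 224.57]
1 1.7 [249.56, 249.78, 250.91, 252.18, 252.88]
-1 1.7 [222.85, 223.77, 225.07, 225.73]
```

The left wall moved in another ~0.075 rad. Camera and finger estimates now put it between 1.44 and 1.56, and the right and front walls are inside limits too. Back to the relay.

>>> carry_out --pt "-0.003 0.04 0 0 0 -7 1" --pt "-0.006 0.08 0 0 0 -14 1" --pt "-0.0099 0.111 -0.0067 0 0 -20 1" --pt "-0.0099 0.111 -0.0067 0 0 -24.1 1" --pt "-0.0099 0.111 -0.0067 0 0 -24.1 1"

```text
time_s: 18.85
ee_pos: [0.4312, -0.2998, 0.21]
tool_rot: [-0.001, 0.993, 0.121, -0.0]
wrist_force: [-0.8, 0.4, -0.1]
grip_width: 0.0853
grip_force: 0.0
```

>>> carry_out --pt "0 0 0.03 0 0 0 1" --pt "0 0 0.06 0 0 0 1" --pt "0 0 0.06 0 0 0 1" --pt "0 0 0.06 0 0 0 1"

```text
time_s: 19.25
ee_pos: [0.4312, -0.2984, 0.1498]
tool_rot: [-0.001, 0.993, 0.122, -0.001]
wrist_force: [0.6, -0.9, 0.9]
grip_width: 0.0854
grip_force: 0.0
```

```bash
python3 go.py .430 -.303 .058 14
```

```text
shift [-0.0022  0.0044  0.0918] turn [-0.1  0.1 -0. ]
[ 0.43124379 -0.29838618  0.14979639] [ 0.55341706 -0.93428972  0.85041418] 0.0853820901603864
```

>>> carry_out --pt "-0.002 0.004 0.02 0 0 0 1" --pt "-0.002 0.004 0.045 0 0 0 1" --pt "-0.002 0.004 0.07 0 0 0 1" --pt "-0.002 0.004 0.09 0 0 0 1" --pt "-0.002 0.004 0.09 0 0 0 1"

```text
time_s: 19.75
ee_pos: [0.4299, -0.3029, 0.0594]
tool_rot: [-0.001, 0.993, 0.121, -0.001]
wrist_force: [-0.4, -0.2, 0.3]
grip_width: 0.0852
grip_force: 0.0
```

>>> carry_out --pt "0 0 0 0 0 0 0" --pt "0 0 0 0 0 0 -0.1" --pt "0 0 0 0 0 0 -0.3" --pt "0 0 0 0 0 0 -0.5" --pt "0 0 0 0 0 0 -1"

```text
time_s: 20.25
ee_pos: [0.432, -0.3052, 0.0623]
tool_rot: [0.001, 0.993, 0.121, 0.001]
wrist_force: [0.4, 0.4, 7.0]
grip_width: 0.0337
grip_force: 61.3
```

>>> carry_out --pt "0 0 0 0 0 0 -1" --pt "0 0 0 0 0 0 -1"

```text
time_s: 20.45
ee_pos: [0.432, -0.3052, 0.0623]
tool_rot: [0.001, 0.993, 0.121, 0.001]
wrist_force: [-1.0, -0.6, 6.3]
grip_width: 0.0338
grip_force: 61.3
```

Gripped (34 mm, 61 N). Lift.

>>> carry_out --pt "0 0 -0.01 0 0 0 -1" --pt "0 0 -0.035 0 0 0 -1" --pt "0 0 -0.065 0 0 0 -1" --pt "0 0 -0.1 0 0 0 -1" --pt "0 0 -0.12 0 0 0 -1"

```text
time_s: 20.95
ee_pos: [0.4312, -0.3046, 0.1836]
tool_rot: [0.001, 0.993, 0.121, 0.001]
wrist_force: [0.2, 0.1, -0.5]
grip_width: 0.034
grip_force: 60.3
```

>>> carry_out --pt "0 0 0 0 0 -6 -1" --pt "0 0 0 0 0 -13 -1" --pt "0 0 0 0 0 -20 -1" --pt "0 0 0 0 0 -27 -1" --pt "0 0 0 0 0 -34 -1"

```text
time_s: 21.45
ee_pos: [0.43, -0.3037, 0.1805]
tool_rot: [-0.0, 0.913, 0.409, -0.0]
wrist_force: [-0.4, -0.4, -1.7]
grip_width: 0.0336
grip_force: 60.2
```

>>> carry_out --pt "0 0 0 0 0 -7 -1" --pt "0 0 0 0 0 -14 -1" --pt "0 0 0 0 0 -21 -1" --pt "0 0 0 0 0 -28 -1" --pt "0 0 0 0 0 -31.5 -1"

```text
time_s: 21.95
ee_pos: [0.43, -0.3037, 0.1804]
tool_rot: [-0.001, 0.768, 0.641, -0.0]
wrist_force: [-0.4, 1.2, -1.2]
grip_width: 0.0335
grip_force: 60.2
```

```bash
python3 go.py .545 .09 .18 79.5
python3 - <<'E'
from h import *
import cv2
for n in("side","top"):cv2.imwrite(f"pics/{n}12.png",arm.read_camera(n)[:,:,::-1])
s=cv2.imread("pics/side12.png").astype(int);a=arm.sense()["ee_pos"]
print("expected base centre px",proj("side",[a[0],a[1],a[2]-.0623]),proj("side",[a[0],a[1],a[2]-.0623+.053]))
d=np.abs(s-cv2.imread("pics/s11.png").astype(int)).sum(2)>60
# light grey moving region
hsv=cv2.cvtColor(s.astype(np.uint8),cv2.COLOR_BGR2HSV)
m=((hsv[...,1]<45)&(hsv[...,2]>120)&d).astype(np.uint8)*255
for c in cv2.findContours(m,0,2)[0]:
  if cv2.contourArea(c)>40:print(cv2.boundingRect(c),cv2.minAreaRect(c),cv2.contourArea(c))
E
```

```text
shift [0.4079 0.0425 0.0006] turn [-0.1 -0.   0.2]
[ 0.43001815 -0.30370267  0.18042473] [-0.37274936  1.16431066 -1.16499205] 0.03351012550354143
expected base centre px [329.98464511 147.53930496] [330.08247298 131.92465395]
(465, 173, 17, 39) ((474.7200622558594, 192.96002197265625), (14.142135620117188, 38.466609954833984), 8.130102157592773) 90.0
(322, 162, 18, 23) ((330.5, 173.0), (22.0, 17.0), 90.0) 219.0
(475, 156, 19, 11) ((484.2954406738281, 161.8369598388672), (5.214181900024414, 20.302026748657227), 70.55996704101562) 44.5
(454, 153, 19, 14) ((462.4900817871094, 160.5835723876953), (21.822099685668945, 6.493404865264893), 25.201122283935547) 56.0
(307, 115, 26, 28) ((315.0000305175781, 130.00001525878906), (25.938386917114258, 24.149534225463867), 26.56505012512207) 256.0
(505, 71, 28, 56) ((513.0845947265625, 96.02308654785156), (23.855976104736328, 56.3071174621582), 15.255120277404785) 819.0
(300, 51, 32, 28) ((315.6371765136719, 64.80840301513672), (38.70651626586914, 14.09587574005127), 49.63546371459961) 155.5
(293, 19, 24, 22) ((303.59759521484375, 29.621952056884766), (27.33041000366211, 13.899465560913086), 51.34019470214844) 210.5
(295, 9, 10, 7) ((299.5, 12.0), (6.0, 9.0), 90.0) 40.5
(508, 5, 42, 64) ((526.2384643554688, 36.29231643676758), (30.083087921142578, 70.2523422241211), 15.255118370056152) 1347.5
(309, 2, 22, 30) ((322.1500244140625, 13.949995040893555), (29.725406646728516, 19.922346115112305), 71.56504821777344) 83.5
(374, 0, 61, 17) ((404.00836181640625, 7.031123161315918), (3.285198926925659, 61.58137130737305), 75.0685806274414) 82.0
```

Held: the wrist carries about 1.1 N and the relay's old spot on the bench is now empty. Carry it to the carton.

>>> carry_out --pt "0.02 0.002 0 0 0 0 -1" --pt "0.06 0.006 0 0 0 0 -1" --pt "0.1 0.01 0 0 0 0 -1" --pt "0.14 0.014 0 0 0 0 -1" --pt "0.18 0.018 0 0 0 0 -1"

```text
time_s: 22.55
ee_pos: [0.4811, -0.129, 0.1806]
tool_rot: [-0.0, 0.77, 0.638, -0.0]
wrist_force: [0.1, -0.2, -0.7]
grip_width: 0.0336
grip_force: 60.3
```

>>> carry_out --pt "0.04 0.005 0 0 0 0 -1" --pt "0.08 0.01 0 0 0 0 -1" --pt "0.12 0.015 0 0 0 0 -1" --pt "0.16 0.02 0 0 0 0 -1" --pt "0.19 0.022 0 0 0 0 -1"

```text
time_s: 23.05
ee_pos: [0.5378, 0.0546, 0.1806]
tool_rot: [-0.0, 0.769, 0.639, 0.0]
wrist_force: [-0.2, -0.8, -1.3]
grip_width: 0.0339
grip_force: 60.3
```

>>> carry_out --pt "0.015 0.002 0 0 0 0 -1" --pt "0.03 0.0025 0 0 0 0 -1" --pt "0.03 0.0025 0 0 0 0 -1" --pt "0.03 0.0025 0 0 0 0 -1"

```text
time_s: 23.45
ee_pos: [0.5453, 0.0807, 0.1803]
tool_rot: [0.0, 0.769, 0.639, -0.0]
wrist_force: [-0.6, 0.4, -1.0]
grip_width: 0.0337
grip_force: 60.3
```

```bash
python3 go.py .545 .09 .0735 79.5
```

```text
shift [ 0.0092 -0.0019  0.1068] turn [-0.   0.  -0.1]
[0.54525584 0.08068346 0.18028819] [-0.64633302  0.36195473 -0.98168608] 0.033673912715790844
```

>>> carry_out --pt "0.008 -0.002 0 0 0 0 -1" --pt "0.008 -0.002 0.02 0 0 0 -1" --pt "0.008 -0.002 0.045 0 0 0 -1" --pt "0.008 -0.002 0.07 0 0 0 -1" --pt "0.008 -0.002 0.085 0 0 0 -1"

```text
time_s: 23.95
ee_pos: [0.5436, 0.0888, 0.0935]
tool_rot: [-0.001, 0.77, 0.639, -0.001]
wrist_force: [-0.9, 0.7, -1.7]
grip_width: 0.0337
grip_force: 60.3
```

>>> carry_out --pt "0 0 0.006 0 0 0 -1" --pt "0 0 0.012 0 0 0 -1" --pt "0 0 0.017 0 0 0 -1" --pt "0 0 0.019 0 0 0 -1" --pt "0 0 0.02 0 0 0 -1"

```text
time_s: 24.45
ee_pos: [0.5455, 0.0897, 0.0759]
tool_rot: [0.0, 0.769, 0.639, 0.0]
wrist_force: [-0.7, 1.2, -1.0]
grip_width: 0.0344
grip_force: 60.3
```

```bash
python3 go.py .545 .09 .0725 79.5
```

```text
shift [ 0.0002 -0.0006  0.0034] turn [ 0.1 -0.  -0. ]
[0.54553894 0.08968778 0.07591666] [-0.69537665  1.2345849  -0.99736312] 0.03440836746303803
```

>>> carry_out --pt "0 0 0.0015 0 0 0 -1" --pt "0 0 0.003 0 0 0 -1" --pt "0 0 0.003 0 0 0 -1"

```text
time_s: 24.75
ee_pos: [0.545, 0.0896, 0.0724]
tool_rot: [0.0, 0.769, 0.639, 0.0]
wrist_force: [-0.3, -0.4, -0.8]
grip_width: 0.0336
grip_force: 60.3
```

>>> carry_out --pt "0 0 0.001 0 0 0 -1" --pt "0 0 0.001 0 0 0 -1"

```text
time_s: 24.95
ee_pos: [0.5452, 0.0896, 0.0722]
tool_rot: [0.0, 0.769, 0.639, 0.0]
wrist_force: [-1.3, -0.2, 5.2]
grip_width: 0.0339
grip_force: 60.9
```

Contact at the predicted height. Release part way, then rise straight up.

>>> carry_out --pt "0 0 0 0 0 0 -0.1" --pt "0 0 0 0 0 0 0.1" --pt "0 0 0 0 0 0 0.3" --pt "0 0 0 0 0 0 0.4" --pt "0 0 0 0 0 0 0.4"

```text
time_s: 25.45
ee_pos: [0.545, 0.0896, 0.0713]
tool_rot: [-0.0, 0.769, 0.639, -0.0]
wrist_force: [-0.3, 0.4, -0.1]
grip_width: 0.0597
grip_force: 0.0
```

>>> carry_out --pt "0 0 -0.01 0 0 0 0.4" --pt "0 0 -0.03 0 0 0 0.4" --pt "0 0 -0.06 0 0 0 0.4" --pt "0 0 -0.1 0 0 0 0.4" --pt "0 0 -0.14 0 0 0 0.4"

```text
time_s: 25.95
ee_pos: [0.5446, 0.0896, 0.2131]
tool_rot: [-0.0, 0.769, 0.639, -0.0]
wrist_force: [0.5, 0.6, -0.3]
grip_width: 0.0596
grip_force: 0.0
```

>>> carry_out --pt "-0.04 0 0 0 0 0 0.4" --pt "-0.08 0 0 0 0 0 0.4" --pt "-0.13 0 0 0 0 0 0.4" --pt "-0.18 0 0 0 0 0 0.4" --pt "-0.23 0 0 0 0 0 0.4"

```text
time_s: 26.45
ee_pos: [0.5026, -0.1381, 0.2126]
tool_rot: [0.001, 0.769, 0.639, 0.0]
wrist_force: [0.7, -1.2, 0.2]
grip_width: 0.0598
grip_force: 0.0
```

>>> carry_out --pt "-0.05 0 0 0 0 0 0.4" --pt "-0.1 0 0 0 0 0 0.4" --pt "-0.1 0 0 0 0 0 0.4" --pt "-0.1 0 0 0 0 0 0.4"

```text
time_s: 26.85
ee_pos: [0.4843, -0.2359, 0.212]
tool_rot: [0.0, 0.77, 0.638, 0.0]
wrist_force: [-0.3, 0.1, -0.1]
grip_width: 0.0595
grip_force: 0.0
```

Run:
```python
from h import *
import cv2
I={n:arm.read_camera(n)[:,:,::-1] for n in("side","top")}
for n in I:cv2.imwrite(f"pics/{n}13.png",I[n])
L=lambda x,y,z:[*(C+x*e1+y*e2),z]
for n in I:
  hsv=cv2.cvtColor(np.ascontiguousarray(I[n]),cv2.COLOR_BGR2HSV)
  b=(255,205,90,70) if n=="side" else (290,180,80,60)
  sub=hsv[b[1]:b[1]+b[3],b[0]:b[0]+b[2]]
  m=np.zeros(hsv.shape[:2],np.uint8);q=(sub[...,1]<60)&(sub[...,2]>70);m[b[1]:b[1]+b[3],b[0]:b[0]+b[2]]=q*255
  cs=[c for c in cv2.findContours(m,0,2)[0] if cv2.contourArea(c)>20]
  for c in cs:print(n,cv2.boundingRect(c),cv2.minAreaRect(c))
  print(n,"expected head top corners",[proj(n,L(x,y,.095)).round(1).tolist() for x,y in((-.018,-.019),(-.018,.019),(.018,.019),(.018,-.019))],"body top",[proj(n,L(x,y,.063)).round(1).tolist() for x,y in((-.018,-.031),(-.018,.031),(.018,.031),(.018,-.031))])
for k in("s11","side13"):
  g=cv2.imread(f"pics/{k}.png",0)
  for c in(266,275,280):print(k,"left",c,g[250:260,c].tolist())
  for c in(295,300):print(k,"right",c,g[220:230,c].tolist())
  for r in(235,245):print(k,"front row",r,g[r,300:320].tolist())
```

```text
side (255, 205, 90, 70) ((299.5, 239.5), (69.0, 89.0), 90.0)
side expected head top corners [[289.4, 222.2], [285.4, 230.4], [272.0, 228.6], [276.2, 220.5]] body top [[291.1, 229.6], [284.7, 243.2], [271.3, 241.3], [278.1, 227.9]]
top (313, 195, 28, 22) ((326.3077087402344, 204.9615478515625), (26.475677490234375, 18.238800048828125), 11.309932708740234)
top (290, 180, 80, 60) ((329.5, 209.5), (59.0, 79.0), 90.0)
top expected head top corners [[333.0, 212.0], [316.4, 208.8], [319.5, 193.2], [336.1, 196.4]] body top [[338.0, 214.7], [311.5, 209.6], [314.5, 194.3], [341.0, 199.4]]
s11 left 266 [124, 122, 121, 119, 128, 120, 111, 92, 76, 88]
s11 left 275 [122, 122, 122, 122, 124, 134, 122, 111, 103, 82]
s11 left 280 [122, 122, 122, 121, 120, 119, 130, 121, 110, 99]
s11 right 295 [153, 154, 155, 152, 145, 126, 117, 115, 118, 117]
s11 right 300 [153, 153, 152, 150, 139, 134, 121, 113, 120, 117]
s11 front row 235 [112, 116, 110, 87, 62, 70, 111, 147, 150, 149, 148, 151, 151, 151, 152, 152, 152, 153, 150, 151]
s11 front row 245 [56, 62, 66, 77, 110, 143, 152, 151, 150, 152, 153, 154, 154, 154, 154, 154, 154, 152, 150, 150]
side13 left 266 [124, 122, 121, 119, 128, 121, 111, 94, 76, 88]
side13 left 275 [147, 148, 149, 149, 147, 144, 123, 111, 103, 84]
side13 left 280 [144, 144, 142, 141, 138, 134, 135, 121, 111, 101]
side13 right 295 [153, 154, 155, 153, 144, 126, 117, 116, 117, 118]
side13 right 300 [152, 152, 153, 149, 139, 134, 122, 113, 120, 116]
side13 front row 235 [112, 115, 111, 88, 63, 70, 111, 147, 152, 149, 148, 152, 152, 152, 152, 152, 152, 152, 151, 150]
side13 front row 245 [57, 62, 65, 76, 111, 143, 152, 152, 152, 151, 153, 155, 154, 154, 154, 154, 154, 151, 150, 149]
```

The relay sits centred: blob centre (326,205), 26×18 px at 11°, as predicted. The walls are unchanged and the robot is clear, so I'm handing in.

```bash
python3 -c "
from rig import arm;print(arm.hand_in())"
```

```text
the job is handed in; nothing more can be done
None
```

Job handed in with no verdict returned: the three walls measure upright (left least certain, 1.44–1.56 rad) and the relay stands centred and released; I miscounted and viewed 11 pictures, one over the limit of 10, and my first push on the front wall jammed at about 90 N before I backed off.

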